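# Wipe the brass chips off the repair plate

### The arm

A 7-joint arm with a two-finger parallel gripper is mounted at the origin on the work surface. World frame = base frame: x ahead of the robot, y to its left, z up, the work surface at z = 0. Lengths are in m, angles in rad, forces in N, time in s.
With the tool pointing down it reaches from about 0.4 to 0.9 m from the base axis. Payload 5.5 kg.
Tool frame: the origin (TCP) lies midway between the tips of the shut fingers; the grasp point (between the pads) lies 19 mm behind it; z points along the fingers, y is the line along which they close (so a half turn about z gives the same grasp; the last joint's range is limited). The gripper opens to 85 mm and grips with 20 to 120 N. Pads are 22 mm wide; open, the fingers measure 114 mm over their backs; the gripper's body (76 mm by 85 mm) begins 54 mm behind the grasp point. The pads swing forward as they close: fully open they stand 13 mm farther back than shut.
Start: joints at [-0.998, 0.501, -0.427, 1.55, 0.221, 1.138, -0.21], TCP at [0.198, 0.619, 0.231] pointing down, gripper open.
Joint ranges: [-2.88, 2.88], [-0.31, 2.03], [-1.54, 1.56], [0.2, 2.42], [-1.41, 4.55], [0.19, 2.02], [-2.57, 2.57]. Speed limits (rad/s): [2.57, 2.57, 3.14, 3.14, 3.14, 3.14, 3.14].

### API

Orientations are given as a unit quaternion [x, y, z, w].
In Python, from bench import arm gives the robot as it stands.
- The arm moves only by the shell command python3 -m handwheel 'ROWS' [FORCE]. ROWS is JSON, a list that holds one entry, the list of rows, each a list of 7 numbers: the shift along the tool's x, y, z in mm, then the turn, a rotation vector about the tool's x, y, z in degrees, then the finger opening in mm, from 0 to 85.4. A call has 1 to 12 rows; each row is the pose to reach, as a shift and turn from the pose commanded when the call began, along the tool's axes at that moment; what a row does not reach only later rows make up. A row lasts 1/10 s, in which the tool goes at most 50 mm and 8.59 degrees, less where a joint would pass 70% of its speed; a pose out of reach is approached as far as the arm can. A call with a gripper value outside its range is refused whole. The fingers move at their own pace and stop on an object; FORCE is the grip in N (left out, the last holds). Time passes only in rows, so rows that repeat a pose let the fingers close. It gives the time, the measured TCP pose, the force, the opening and the grip force at its end, in the units of the state.
- arm.sense(): the state, without advancing time (a new reading comes with each control period).
- arm.grab_frame(name): name is "scene" or "top" or "wrist"; returns a dict with "pixels" (480x640x3 uint8, red, green, blue), "fovy" (degrees; the focal length in pixels is half the picture's height over the tangent of half this angle, whatever the lens; pixels are square), "cx", "cy" (the principal point, pixels), "dist_coeffs" ([k1, k2, p1, p2, k3] as OpenCV has them; the pictures are not rectified), "rvec" (rotation vector, rad) and "tvec" (3), from world to camera coordinates, as OpenCV has them. Camera axes: x right, y down, z forward; pixel columns grow to the right and rows downward; lengths in m; the calibration is good to about 2 mm. A picture is of the moment at which its call begins. There is no depth.
- arm.close_job(): hands the job in; it is judged then, once.
The state is a dict: "time_s": time; "q": joint angles; "qd": joint speeds; "effort": joint torques, N m; "position": TCP position; "orientation": TCP orientation; "contact_force": force on the tool from outside, world axes, zero at the start; "moment": the same for the moment, N m; "opening": finger opening in m; "gripper_force": force on a finger pad.
Only numpy, scipy, OpenCV 4.12 (cv2) and the standard library are available. Lean on these libraries where they do the work, as an engineer would, in place of code of your own. Each camera call takes 0.05 s, during which the arm holds its last target. There are 200 camera calls.

### The job

Pick up the red-handled wooden scraper block and, with it, wipe both brass chips along the white repair plate into the green trough at its end; the fingers must not touch the chips. Then stand the scraper upright on the slate counter, clear of the plate and trough, and let go.

Things in the scene. Friction and masses are not known exactly. Their poses are not given: they have to be found in the camera images.
- scraper: Loose block, 0.15-0.31 kg, stands upright: pale wooden foot 130 (x) x 24 (y) x 18 mm high; centred on it a red grip bar 80 (x) x 20 (y) mm, from 18 to 71 mm height; pinch it across its 20 mm from above. Origin: centre of the underside, z up; both y faces wipe. Not the bare grooved steel block near it. Its starting spot stays free to put it back.
- plate: Fixed white slab 160 (x) x 200 (y) mm, flat rimless top at 30 mm height. Origin: centre of the slab's underside, on the slate, z up. Joined to its -y end, as wide as the slab: green open trough from y -100 to -185 mm, floor top at 8 mm, 5 mm walls 26 mm high (a scraper at plate-top height passes over them). Chips pushed over the -y edge drop in.
- chip_a: Loose irregular brass offcut, about 22 x 18 x 6 mm, lying flat on the white plate. Origin: centre of its underside, z up.
- chip_b: Loose irregular brass offcut, about 22 x 16 x 6 mm, lying flat on the white plate. Origin: centre of its underside, z up. Both chips start with centres at plate x -36 to 36 mm and y -55 to 30 mm, so one stroke of the scraper down the middle covers both.

How it is judged:
On the way, in this order (a step that is already met when the one before it is completed fails the run):
1. the scraper is brought down onto the white plate (its foot within 8 mm of the top) while both chips are still on the plate (z of scraper in the frame of plate between 0.026 and 0.038 m and x of scraper in the frame of plate between -0.08 and 0.08 m and y of scraper in the frame of plate between -0.1 and 0.12 m and z of each of chip_a, chip_b in the frame of plate above 0.026 m), for 0.05 s.
2. both chips are in the trough while the scraper is still up at the plate (z of scraper in the frame of plate above 0.02 m and horizontal distance between scraper and plate below 0.25 m and z of each of chip_a, chip_b in the frame of plate below 0.026 m and y of each of chip_a, chip_b in the frame of plate below -0.1 m), for 0.1 s.
At the end, for the whole second after the job is handed in: Both chips lie at rest inside the green trough (within its outline, below 26 mm height), and the scraper stands released and at rest on the slate itself, upright within about 10 degrees, its underside within 4 mm of the slate (x of chip_a in the frame of plate between -0.08 and 0.08 m and y of chip_a in the frame of plate between -0.185 and -0.1 m and z of each of chip_a, chip_b in the frame of plate below 0.026 m and x of chip_b in the frame of plate between -0.08 and 0.08 m and y of chip_b in the frame of plate between -0.185 and -0.1 m and height (world z) of scraper between -0.01 and 0.004 m and angle between scraper's own z axis and vertical below 0.17 rad and linear speed of each of scraper, chip_a, chip_b below 0.02 m/s); the robot touches nothing.
It fails at once if the fingers touch a chip (contact force between the fingers and chip_a above 0.3 N or contact force between the fingers and chip_b above 0.3 N).
It also fails if it takes over 43 s, if anything falls off the work surface, if the arm or the gripper's body presses on something with over 40 N, if the wrist force passes 120 N, or if a joint passes its speed limit or range.

## Working session

There is one attempt and no reset: what is moved stays moved. The work goes in short steps, Python scripts to look and compute and a shell command to move; the robot and the scene stay as the last step left them, time stands still between calls to the robot, and variables do not carry over. Pictures are saved under pics/ and viewed, at most 10 in all, crops included, and the job is handed in when it is done.

```bash
ls; mkdir -p pics; cat > h.py <<'E'
import numpy as np, cv2
from bench import arm
from scipy.spatial.transform import Rotation as R
def grab(n,save=None):
    f=arm.grab_frame(n); im=np.asarray(f["pixels"])[:,:,::-1].copy()
    if save: cv2.imwrite(save,im)
    F=240/np.tan(np.radians(f["fovy"])/2)
    f["K"]=np.array([[F,0,f["cx"]],[0,F,f["cy"]],[0,0,1.]]); f["im"]=im
    f["d"]=np.array(f["dist_coeffs"],float); f["Rm"]=cv2.Rodrigues(np.array(f["rvec"],float))[0]; f["t"]=np.array(f["tvec"],float).ravel()
    return f
def ray(f,px):
    u=cv2.undistortPoints(np.array(px,float).reshape(-1,1,2),f["K"],f["d"]).reshape(-1,2)
    d=np.c_[u,np.ones(len(u))]@f["Rm"]; return -f["Rm"].T@f["t"], d
def onz(f,px,z):
    c,d=ray(f,px); return c+d*((z-c[2])/d[:,2])[:,None]
def proj(f,P):
    return cv2.projectPoints(np.array(P,float).reshape(-1,1,3),np.array(f["rvec"],float),f["t"],f["K"],f["d"])[0].reshape(-1,2)
def tri(f1,p1,f2,p2):
    c1,d1=ray(f1,p1);c2,d2=ray(f2,p2);out=[]
    for a,b in zip(d1,d2):
        s=np.linalg.lstsq(np.c_[a,-b],c2-c1,rcond=None)[0]; out.append(np.r_[(c1+a*s[0]+c2+b*s[1])/2,np.linalg.norm(c1+a*s[0]-c2-b*s[1])])
    return np.array(out)
def blobs(mask,mn=30):
    cs=cv2.findContours(mask.astype(np.uint8),cv2.RETR_EXTERNAL,cv2.CHAIN_APPROX_NONE)[0]
    return sorted([c for c in cs if cv2.contourArea(c)>mn],key=cv2.contourArea,reverse=True)
E
python3 - <<'E'
from h import *
for n in("scene","top"):
    f=grab(n,f"pics/{n}0.png"); print(n,-f["Rm"].T@f["t"],f["Rm"][2])
s=arm.sense();print(s["position"],R.from_quat(s["orientation"]).as_matrix().round(3),s["opening"])
E
```

```text
pics
scene [1.12276991 0.25150763 0.49190649] [-0.78267    -0.18832891 -0.59326208]
top [0.43546717 0.11315941 0.88668399] [ 0.12242401 -0.0086     -0.99244063]
[0.19802048 0.61845947 0.23036032] [[-0.952  0.305 -0.001]
 [ 0.305  0.952 -0.002]
 [ 0.    -0.002 -1.   ]] 0.08522892875497204
```

View pics/top0.png

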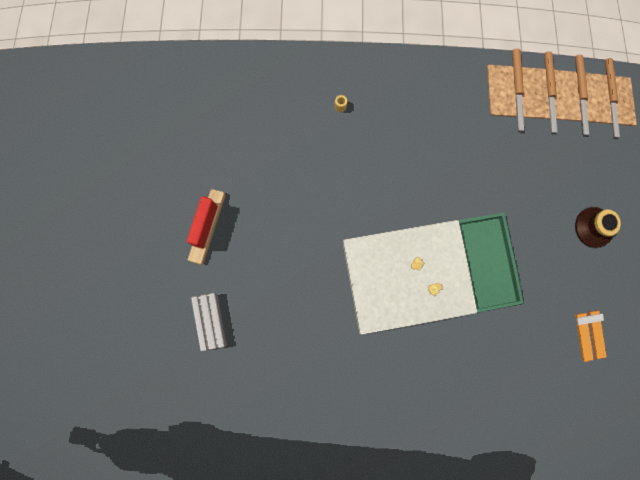

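View pics/scene0.png

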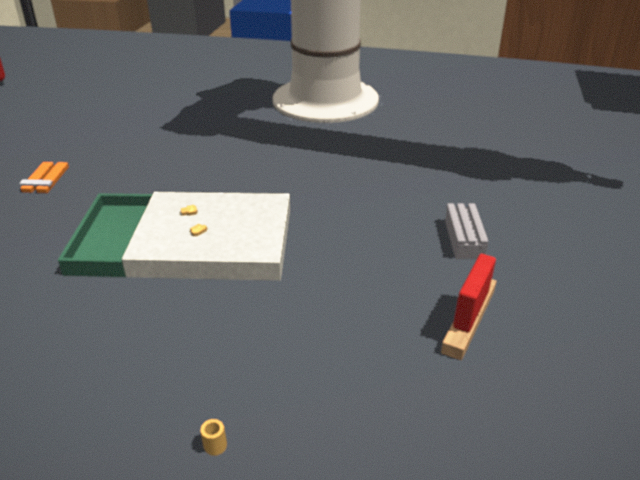

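The top view shows the scraper with its red grip at about (202,221), its foot running (217,195) to (198,260), and the steel decoy at (209,322). The plate corners are near (344,240), (459,221), (476,314) and (361,333), the chips at (417,264) and (435,289), and the trough to the right (-y world). In the scene view the grip is at (475,292), the plate is centre-left, and the chips are at (188,210) and (198,230).

```bash
cat >> h.py <<'E'
def masks(im):
    b,g,r=[im[:,:,i].astype(int) for i in range(3)]; h=cv2.cvtColor(im,cv2.COLOR_BGR2HSV).astype(int)
    return dict(red=(r>110)&(g<50)&(b<60), white=(h[:,:,1]<45)&(h[:,:,2]>150), wood=(h[:,:,0]>8)&(h[:,:,0]<22)&(h[:,:,1]>70)&(r>150),
      brass=(h[:,:,0]>17)&(h[:,:,0]<32)&(h[:,:,1]>90)&(r>130), green=(g>r+20)&(g>b+8))
E
python3 - <<'E'
from h import *
T=grab("top");S=grab("scene")
mt=masks(T["im"]);ms=masks(S["im"])
def roi(m,x0,y0,x1,y1):
    o=np.zeros_like(m);o[y0:y1,x0:x1]=m[y0:y1,x0:x1];return o
def box(c): return cv2.boxPoints(cv2.minAreaRect(c))
def quad(c):
    h=cv2.convexHull(c)
    for e in np.linspace(1,20,60):
        p=cv2.approxPolyDP(h,e,True)
        if len(p)<=4:return p.reshape(-1,2)
wt=blobs(roi(mt["white"],320,200,500,345))[0]; ws=blobs(roi(ms["white"],100,170,300,290))[0]
print("white top",quad(wt).tolist(),"scene",quad(ws).tolist())
print("plate z.03",onz(T,quad(wt),.03).round(4).tolist())
for n,f,m,r in(("T",T,mt,(380,240,460,310)),("S",S,ms,(160,200,230,245))):
    for c in blobs(roi(m["brass"],*r),10): print("chip",n,c.reshape(-1,2).mean(0),onz(f,c.reshape(-1,2).mean(0),.033).round(4))
rt=blobs(mt["red"])[0]; rs=blobs(roi(ms["red"],430,240,520,350))[0]
print("red T",box(rt).tolist(),quad(rt).tolist(),"S",cv2.approxPolyDP(cv2.convexHull(rs),2.5,True).reshape(-1,2).tolist())
print(onz(T,quad(rt),.071).round(4).tolist())
w=roi(mt["wood"]|mt["red"],180,180,235,275); c=blobs(w)[0]
print("wood",box(c).tolist(),onz(T,box(c),.018).round(4).tolist())
cv2.imwrite("pics/c.png",np.hstack([cv2.resize(T["im"][180:275,170:250],None,fx=5,fy=5,interpolation=2),cv2.resize(S["im"][250:360,440:520],(345,475),interpolation=2)]))
E
```

```text
white top [[457, 220], [476, 312], [360, 333], [343, 240]] scene [[122, 256], [154, 191], [289, 194], [280, 274]]
plate z.03 [[0.6044, -0.1237, 0.03], [0.4485, -0.155, 0.03], [0.4111, 0.0402, 0.03], [0.5652, 0.0708, 0.03]]
chip T [434.82352941 288.17647059] [[ 0.4872 -0.0837  0.033 ]]
chip T [416.75757576 263.60606061] [[ 0.5278 -0.0532  0.033 ]]
chip S [198.10526316 229.23684211] [[ 0.5285 -0.0541  0.033 ]]
chip S [189.30952381 210.02380952] [[ 0.488 -0.084  0.033]]
red T [[190.77716064453125, 243.4691619873047], [211.143310546875, 200.5930938720703], [216.89547729492188, 203.3253631591797], [196.52932739257812, 246.20143127441406]] [[212, 201], [199, 241], [194, 245], [191, 243]] S [[493, 265], [487, 290], [468, 330], [459, 294]]
[[0.6183, 0.2858, 0.071], [0.5524, 0.3036, 0.071], [0.5457, 0.3114, 0.071], [0.5489, 0.3164, 0.071]]
wood [[185.67364501953125, 259.27496337890625], [209.1827392578125, 187.4416046142578], [223.8975830078125, 192.25738525390625], [200.38848876953125, 264.09075927734375]] [[0.5281, 0.3374, 0.018], [0.6541, 0.3033, 0.018], [0.646, 0.2771, 0.018], [0.5204, 0.3116, 0.018]]
```

View pics/c.png

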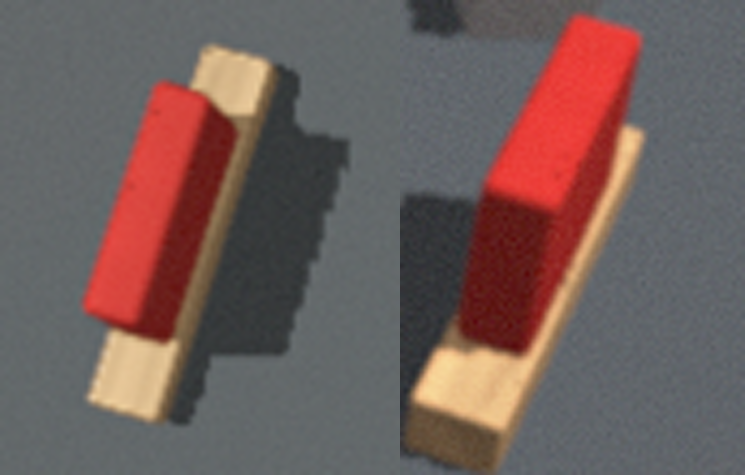

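The crop shows the grip's top face clearly in both views. Top-view corners are (201,197), (211,199), (197,245), (187,242), matching scene corners (475,298), (460,292), (481,253), (496,259). I'll triangulate these.

```bash
python3 - <<'E'
from h import *
T=grab("top");S=grab("scene")
r=tri(T,[[201.4,197],[211.4,199.4],[197.4,245],[187.4,241.6]],S,[[475.5,298.2],[460.2,292.4],[480.6,253.5],[495.7,259.3]])
print(r.round(4)); g=r[:,:3].mean(0)
w=onz(T,[[211,189],[224.8,193],[202,264],[187.4,260]],.018);wc=w.mean(0)
a=(w[0]+w[1]-w[2]-w[3])[:2]; print("foot c",wc,"yaw",np.degrees(np.arctan2(a[1],a[0])))
a=(r[0]+r[1]-r[2]-r[3])[:2]; print("grip c",g,"yaw",np.degrees(np.arctan2(a[1],a[0])))
# plate
p=tri(T,[[457.5,220.5],[343.5,240]],S,[[130.5,262],[281.5,265]]);print("plate near corners(rough)",p.round(4))
q=tri(T,[[343.5,240],[476.5,312.5],[361,333]],S,[[280.5,264],[154,192.5],[290,194]]);print(q.round(4))
P=onz(T,[[458,220.5],[476.5,313],[360.5,333],[343.5,239.5]],.03);c=P.mean(0)
ex=(P[0]+P[3]-P[1]-P[2])[:2];ey=(P[3]+P[2]-P[0]-P[1])[:2]
print("plate",c,"xyaw",np.degrees(np.arctan2(ex[1],ex[0])),"yyaw",np.degrees(np.arctan2(ey[1],ey[0])),np.linalg.norm(ex)/2,np.linalg.norm(ey)/2)
y=np.arctan2(ex[1],ex[0])*.5+.5*(np.arctan2(ey[1],ey[0])-np.pi/2)
M=np.array([[np.cos(y),np.sin(y)],[-np.sin(y),np.cos(y)]]);print("yaw",np.degrees(y))
for ch in([.4876,-.0839],[.5282,-.0537]):print("chip in plate",M@(np.array(ch)-c[:2]))
s=arm.sense();B=R.from_quat(s["orientation"]).as_matrix()
print("tool x axis yaw",np.degrees(np.arctan2(B[1,0],B[0,0])),"delta to grip in tool mm",B.T@(np.r_[g[:2],.2]-s["position"])*1000)
E
```

```text
[[6.255e-01 3.037e-01 6.750e-02 1.400e-03]
 [6.214e-01 2.870e-01 6.880e-02 8.000e-04]
 [5.463e-01 3.067e-01 6.790e-02 2.000e-04]
 [5.517e-01 3.239e-01 6.650e-02 6.000e-04]]
foot c [0.58589809 0.30463024 0.018     ] yaw -15.260346652679466
grip c [0.58620891 0.30531217 0.06766869] yaw -15.007124139908205
plate near corners(rough) [[ 0.6028 -0.1218  0.0239  0.0092]
 [ 0.5659  0.0705  0.0241  0.0016]]
[[ 5.659e-01  6.990e-02  2.550e-02  3.000e-04]
 [ 4.479e-01 -1.574e-01  2.720e-02  1.400e-03]
 [ 4.110e-01  3.910e-02  2.910e-02  1.200e-03]]
plate [ 0.5068908  -0.04297767  0.03      ] xyaw 11.06525921752533 yyaw 100.59916608725023 0.15879324259543157 0.19872768358064272
yaw 10.832212652387776
chip in plate [-0.02663775 -0.03656778]
chip in plate [ 0.01891442 -0.01453599]
tool x axis yaw 162.2548508046986 delta to grip in tool mm [-465.23020436 -180.29181189   31.03606759]
```

```bash
python3 -m handwheel '[[[-35,-14,0,0,0,0,85],[-75,-30,0,0,0,-1,85],[-120,-47,0,0,0,-2,85],[-165,-64,0,0,0,-2.7,85],[-210,-81,5,0,0,-2.7,85],[-255,-99,10,0,0,-2.7,85],[-300,-116,15,0,0,-2.7,85],[-345,-134,20,0,0,-2.7,85],[-390,-151,25,0,0,-2.7,85],[-430,-167,28,0,0,-2.7,85],[-455,-177,31,0,0,-2.7,85],[-465,-180,31,0,0,-2.7,85]]]' 60
python3 - <<'E'
from h import *
f=grab("wrist","pics/w1.png")
s=arm.sense();print(s["time_s"],s["position"],R.from_quat(s["orientation"]).as_rotvec(degrees=True))
m=masks(f["im"])
for n,z in(("red",.071),("wood",.018)):
    for c in blobs(m[n],200)[:3]:
        b=cv2.boxPoints(cv2.minAreaRect(c));print(n,b.round().tolist(),onz(f,b,z).round(4).tolist(),onz(f,b,z).mean(0))
E
```

```text
time_s: 1.5
position: [0.5889, 0.3015, 0.1994]
orientation: [0.134, 0.991, -0.001, 0.0]
contact_force: [0.2, 0.4, -0.0]
opening: 0.0848
gripper_force: 0.0
1.55 [0.58892965 0.30230404 0.1997127 ] [ 2.40253931e+01  1.78348297e+02 -1.33480594e-01]
red [[312.0, 222.0], [333.0, 222.0], [333.0, 271.0], [312.0, 271.0]] [[0.5785, 0.2978, 0.071], [0.583, 0.3141, 0.071], [0.6237, 0.3034, 0.071], [0.619, 0.2864, 0.071]] [0.60106131 0.3004296  0.071     ]
red [[312.0, 177.0], [333.0, 177.0], [333.0, 202.0], [312.0, 202.0]] [[0.544, 0.3075, 0.071], [0.5484, 0.3233, 0.071], [0.5673, 0.3183, 0.071], [0.5629, 0.3022, 0.071]] [0.55564696 0.31278725 0.071     ]
```

View pics/w1.png

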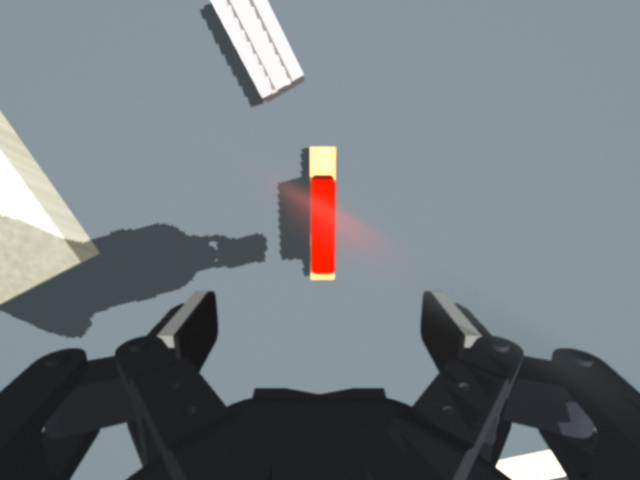

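The wrist view shows the grip aligned with the tool at (312–333, 177–272), with its centre ray at about (0.584, 0.305), which agrees with the target. The fingers straddle it with clear space, so I'll descend.

```bash
python3 -m handwheel '[[[0,0,0,0,0,0,85],[0,0,15,0,0,0,85],[0,0,35,0,0,0,85],[0,0,60,0,0,0,85],[0,0,85,0,0,0,85],[0,0,110,0,0,0,85],[0,0,130,0,0,0,85],[0,0,148,0,0,0,85],[0,0,160,0,0,0,85],[0,0,168,0,0,0,85],[0,0,171,0,0,0,85],[0,0,171,0,0,0,85]]]' 60
python3 -m handwheel '[[[0,0,0,0,0,0,85],[0,0,0,0,0,0,60],[0,0,0,0,0,0,40],[0,0,0,0,0,0,25],[0,0,0,0,0,0,15],[0,0,0,0,0,0,10],[0,0,0,0,0,0,10],[0,0,0,0,0,0,10]]]' 60
```

```text
time_s: 2.75
position: [0.5862, 0.3061, 0.0294]
orientation: [0.131, 0.991, 0.0, 0.0]
contact_force: [-0.1, 0.2, 0.0]
opening: 0.0849
gripper_force: 0.0
time_s: 3.55
position: [0.5863, 0.3059, 0.0295]
orientation: [0.131, 0.991, 0.0, 0.0]
contact_force: [-0.4, -0.8, 2.1]
opening: 0.0196
gripper_force: 59.1
```

```bash
python3 -m handwheel '[[[0,0,0,0,0,0,10],[0,0,-10,0,0,0,10],[0,0,-25,0,0,0,10],[0,0,-45,0,0,0,10],[0,0,-65,0,0,0,10],[0,0,-80,0,0,0,10],[0,0,-80,0,0,0,10],[0,0,-80,0,0,0,10]]]'
python3 - <<'E'
from h import *
s=arm.sense();B=R.from_quat(s["orientation"]).as_matrix();print(s["position"],s["q"][6],s["opening"],"tool yaw",np.degrees(np.arctan2(B[1,0],B[0,0])))
y=np.radians(10.83);c=np.array([.5069,-.0430]);M=np.array([[np.cos(y),-np.sin(y)],[np.sin(y),np.cos(y)]])
for py in(.05,-.125):
    t=c+M@[-.002,py];print(py,t,B.T@(np.r_[t,s["position"][2]]-s["position"])*1000)
E
```

```text
time_s: 4.35
position: [0.5861, 0.3058, 0.1096]
orientation: [0.131, 0.991, 0.0, 0.0]
contact_force: [-0.7, -0.3, -2.4]
opening: 0.0191
gripper_force: 58.8
[0.58614999 0.30582029 0.10957416] 0.6297600957723498 0.01912511475729457 tool yaw 164.95165165528425
0.05 [0.49554084 0.00573366] [ 9.58918920e+00 -3.13320985e+02 -8.93810669e-02]
-0.125 [ 0.52842257 -0.16614942] [-6.67916222e+01 -4.70772475e+02 -9.88106989e-02]
```

```bash
python3 -m handwheel '[[[0,-15,0,0,0,0,10],[1,-40,0,0,0,-3,10],[2,-70,0,0,0,-6,10],[3,-105,0,0,0,-9,10],[4,-140,0,0,0,-12,10],[5,-175,0,0,0,-15,10],[6,-210,0,0,0,-18,10],[8,-245,0,0,0,-21,10],[9,-275,0,0,0,-24,10],[9.6,-298,0,0,0,-25.9,10],[9.6,-313,0,0,0,-25.9,10],[9.6,-313,0,0,0,-25.9,10]]]'
python3 - <<'E'
from h import *
S=grab("scene","pics/s2.png");f=grab("wrist");T=grab("top")
s=arm.sense();B=R.from_quat(s["orientation"]).as_matrix();print(s["position"],"yaw",np.degrees(np.arctan2(B[1,0],B[0,0])),B[:,2])
cv2.imwrite("pics/s2.png",np.hstack([f["im"][:,100:500],T["im"][150:390,250:650].repeat(1,0) if 0 else cv2.resize(T["im"][180:350,320:530],(400,480))]))
E
```

```text
time_s: 5.55
position: [0.4932, 0.0021, 0.1082]
orientation: [-0.092, 0.996, -0.001, -0.002]
contact_force: [-0.1, 0.1, -2.9]
opening: 0.0196
gripper_force: 58.9
[0.49518528 0.00658929 0.10893995] yaw -169.1461516525797 [-6.04956461e-04  5.27592016e-04 -9.99999678e-01]
```

View pics/s2.png

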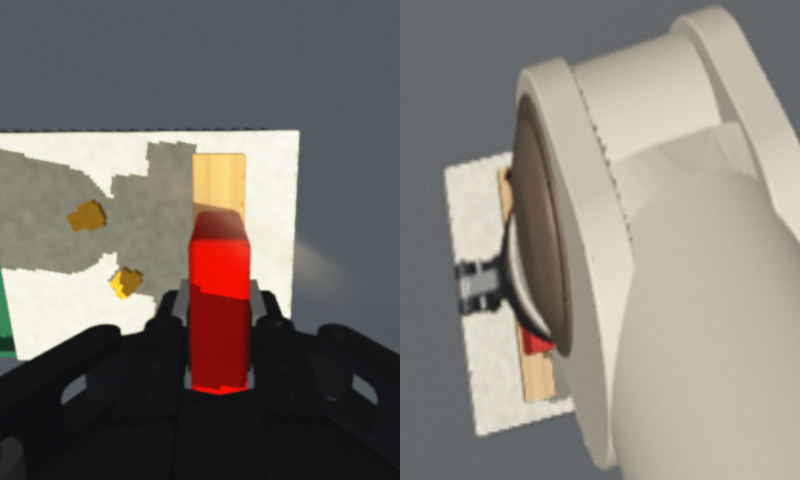

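The wrist view shows the foot parallel to the plate's +y edge, with both chips ahead of it at (87,215) and (126,282) and out of the fingers' way. The top view confirms the scraper is over the plate. I'll lower it.

```bash
python3 -m handwheel '[[[0,0,8,0,0,0,10],[0,0,20,0,0,0,10],[0,0,32,0,0,0,10],[0,0,41,0,0,0,10],[0,0,46,0,0,0,10],[0,0,47,0,0,0,10],[0,0,47,0,0,0,10],[0,0,47,0,0,0,10]]]'
```

```text
time_s: 6.5
position: [0.496, 0.0062, 0.0626]
orientation: [-0.095, 0.996, -0.0, 0.0]
contact_force: [0.5, 0.3, -2.6]
opening: 0.0192
gripper_force: 59.0
```

```bash
python3 -m handwheel '[[[0,0,2,0,0,0,10],[0,0,2,0,0,0,10],[0,-4,2,0,0,0,10],[0,-10,2,0,0,0,10],[0,-18,2,0,0,0,10],[0,-26,2,0,0,0,10],[0,-34,2,0,0,0,10],[0,-42,2,0,0,0,10],[0,-50,2,0,0,0,10],[0,-58,2,0,0,0,10],[0,-66,2,0,0,0,10],[0,-74,2,0,0,0,10]]]'
```

```text
time_s: 7.7
position: [0.5096, -0.0672, 0.0603]
orientation: [-0.095, 0.996, 0.0, -0.0]
contact_force: [-0.7, 0.6, -3.1]
opening: 0.0195
gripper_force: 59.0
```

```bash
python3 -m handwheel '[[[0,-8,0,0,0,0,10],[0,-16,0,0,0,0,10],[0,-24,0,0,0,0,10],[0,-32,0,0,0,0,10],[0,-40,0,0,0,0,10],[0,-48,0,0,0,0,10],[0,-58,0,0,0,0,10],[0,-70,0,0,0,0,10],[0,-82,0,0,0,0,10],[0,-94,0,0,0,0,10],[0,-100,0,0,0,0,10],[0,-100,0,0,0,0,10]]]'
python3 - <<'E'
from h import *
f=grab("wrist");S=grab("scene")
cv2.imwrite("pics/s3.png",np.hstack([f["im"][:,100:500],cv2.resize(S["im"][150:330,30:330],(400,480))]))
E
```

```text
time_s: 8.9
position: [0.5284, -0.1664, 0.0602]
orientation: [-0.093, 0.996, -0.0, 0.0]
contact_force: [0.0, -0.4, -2.9]
opening: 0.0194
gripper_force: 59.0
```

View pics/s3.png

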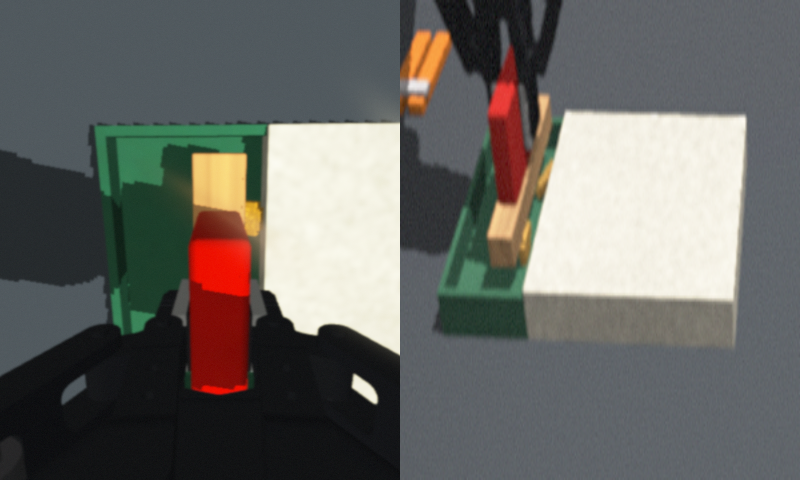

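The wrist view shows the white plate is clear and a chip at (253,218) in the trough beside the plate's end wall. The scene view shows the second one too. I'll lift and check.

```bash
python3 -m handwheel '[[[0,0,-5,0,0,0,10],[0,0,-15,0,0,0,10],[0,0,-35,0,0,0,10],[0,0,-55,0,0,0,10],[0,0,-75,0,0,0,10],[0,20,-80,0,0,0,10],[0,50,-80,0,0,0,10],[0,85,-80,0,0,0,10],[0,120,-80,0,0,0,10],[0,140,-80,0,0,0,10],[0,150,-80,0,0,0,10],[0,150,-80,0,0,0,10]]]'
python3 - <<'E'
from h import *
f=grab("wrist");S=grab("scene")
cv2.imwrite("pics/s4.png",np.hstack([f["im"][:,0:400],cv2.resize(S["im"][150:330,30:330],(400,480))]))
y=np.radians(10.83);c=np.array([.5069,-.0430]);M=np.array([[np.cos(y),np.sin(y)],[-np.sin(y),np.cos(y)]])
for n,g in(("W",f),("S",S)):
    for b in blobs(masks(g["im"])["brass"],8):
        p=b.reshape(-1,2).mean(0);q=M@(onz(g,p,.012)[0,:2]-c)
        if abs(q[0])<.1 and -.2<q[1]<.1: print(n,p,q.round(4))
s=arm.sense();B=R.from_quat(s["orientation"]).as_matrix();t=[.5863,.3058,s["position"][2]]
print(s["position"],"back delta",B.T@(t-s["position"])*1000,s["q"])
E
```

```text
time_s: 10.2
position: [0.5002, -0.0159, 0.1411]
orientation: [-0.096, 0.995, -0.0, 0.0]
contact_force: [0.1, -0.8, -2.1]
opening: 0.0194
gripper_force: 59.2
W [320.88888889 181.66203704] [-0.0428  0.0292]
W [140.83783784 264.36486486] [ 0.0263 -0.121 ]
W [137.25862069 195.68965517] [-0.0312 -0.1163]
S [123.02631579 239.76315789] [ 0.018  -0.1217]
S [138.21052632 215.78947368] [-0.0404 -0.1173]
[ 0.50050239 -0.01865099  0.14065114] back delta [-1.45118839e+02  3.02605584e+02 -2.40309687e-01] [ 0.33417003  0.35264314 -0.41536807  2.00165323  0.19239829  0.82383682
  1.56968039]
```

View pics/s4.png

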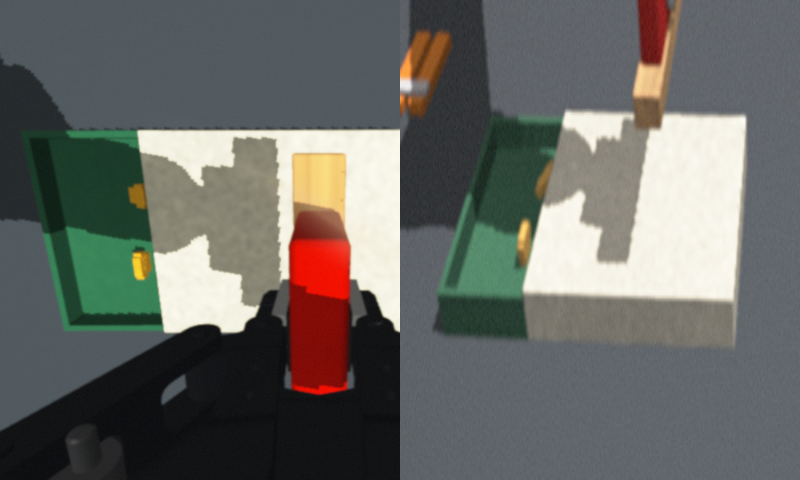

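Both chips are inside the green trough at wrist pixels (137,195) and (140,264), apparently leaning on the plate's end face. I'll triangulate to check they are past y = -0.1.

```bash
python3 - <<'E'
from h import *
f=grab("wrist");S=grab("scene")
y=np.radians(10.83);c=np.array([.5069,-.0430]);M=np.array([[np.cos(y),np.sin(y)],[-np.sin(y),np.cos(y)]])
r=tri(f,[[140.8,264.4],[137.3,195.7]],S,[[123,239.8],[138.2,215.8]])
print([(M@(p[:2]-c)).round(4).tolist()+p[2:].round(4).tolist() for p in r])
E
```

```text
[[0.0236, -0.1201, 0.0166, 0.0022], [-0.0328, -0.115, 0.0175, 0.0017]]
```

Both chip centres are about 15 mm past the edge and below the 26 mm limit. Now I'll carry the scraper back to its starting spot.

```bash
python3 -m handwheel '[[[-5,11,0,0,0,0,10],[-18,38,0,0,0,3,10],[-32,67,0,0,0,6,10],[-48,99,0,0,0,9,10],[-63,132,0,0,0,12,10],[-78,165,0,0,0,15,10],[-95,198,0,0,0,18,10],[-111,231,0,0,0,21,10],[-126,262,0,0,0,24,10],[-138,287,0,0,0,25.9,10],[-145,302,0,0,0,25.9,10],[-145,302,0,0,0,25.9,10]]]'
python3 -m handwheel '[[[0,0,0,0,0,0,10],[0,0,15,0,0,0,10],[0,0,35,0,0,0,10],[0,0,55,0,0,0,10],[0,0,75,0,0,0,10],[0,0,92,0,0,0,10],[0,0,102,0,0,0,10],[0,0,107,0,0,0,10],[0,0,108,0,0,0,10],[0,0,108,0,0,0,10],[0,0,108,0,0,0,10]]]'
```

```text
time_s: 11.6
position: [0.5849, 0.3109, 0.1399]
orientation: [0.129, 0.992, 0.001, -0.0]
contact_force: [-0.5, -0.5, -2.4]
opening: 0.0194
gripper_force: 59.2
time_s: 12.7
position: [0.5864, 0.307, 0.0333]
orientation: [0.131, 0.991, 0.001, 0.001]
contact_force: [-0.1, 0.1, -2.3]
opening: 0.0193
gripper_force: 59.2
```

```bash
python3 -m handwheel '[[[0,0,1.5,0,0,0,10],[0,0,2.5,0,0,0,10],[0,0,3.3,0,0,0,10],[0,0,3.8,0,0,0,10],[0,0,3.8,0,0,0,10],[0,0,3.8,0,0,0,10]]]'
```

```text
time_s: 13.3
position: [0.5858, 0.3065, 0.0295]
orientation: [0.131, 0.991, 0.0, 0.0]
contact_force: [-2.9, -2.0, 6.4]
opening: 0.0192
gripper_force: 60.3
```

```bash
python3 -m handwheel '[[[0,0,0,0,0,0,22],[0,0,0,0,0,0,26],[0,0,0,0,0,0,34],[0,0,0,0,0,0,46],[0,0,0,0,0,0,60],[0,0,0,0,0,0,75],[0,0,0,0,0,0,85],[0,0,0,0,0,0,85],[0,0,0,0,0,0,85],[0,0,0,0,0,0,85]]]' 20
python3 -m handwheel '[[[0,0,-8,0,0,0,85],[0,0,-25,0,0,0,85],[0,0,-50,0,0,0,85],[0,0,-80,0,0,0,85],[0,0,-110,0,0,0,85],[0,0,-140,0,0,0,85],[0,0,-160,0,0,0,85],[0,0,-170,0,0,0,85],[0,0,-170,0,0,0,85],[0,0,-170,0,0,0,85]]]'
python3 - <<'E'
from h import *
S=grab("scene");f=grab("wrist")
cv2.imwrite("pics/s5.png",np.hstack([f["im"][:,150:500],S["im"][150:,:][:, 60:510][:, :].copy() if 0 else cv2.resize(S["im"][150:400,50:530],(450,480))]))
E
```

```text
time_s: 14.3
position: [0.5856, 0.3065, 0.0285]
orientation: [0.131, 0.991, 0.0, -0.0]
contact_force: [-0.0, -0.6, -0.7]
opening: 0.0846
gripper_force: 0.0
time_s: 15.3
position: [0.5853, 0.3061, 0.1981]
orientation: [0.131, 0.991, -0.0, -0.0]
contact_force: [0.1, -0.5, -0.6]
opening: 0.0852
gripper_force: 0.0
```

View pics/s5.png

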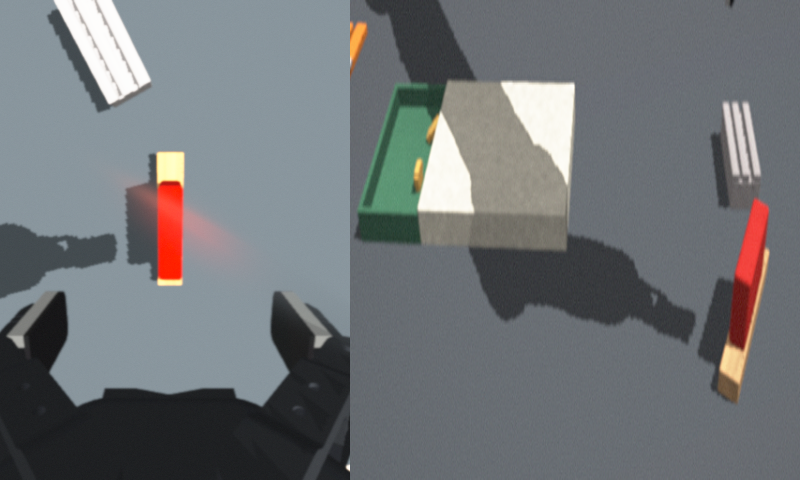

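The scraper stands upright and released on the slate (wrist view (170,220)), the gripper is clear above it, and both chips are in the trough (scene crop (418,175) and (432,128)). I'll hand it in.

```bash
python3 -c "
from bench import arm
print(arm.close_job())"
```

```text
the job is handed in; nothing more can be done
None
```

The job is handed in at about 15 s of the 43 s allowed: both chips are in the green trough (last seen leaning on the plate's end face) and the scraper is standing released on the slate at its starting spot; the hand-in returned no verdict.

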